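# Lift the large medal out of its tray with the coin tongs

### The arm

A 6-joint arm with a two-finger parallel gripper is mounted at the origin on the work surface; the furniture and walls round the work are solid. World frame = base frame: x ahead of the robot, y to its left, z up, the work surface at z = 0. Lengths are in mm, angles in rad, forces in N, time in s.
With the tool pointing down it reaches from about 400 to 825 mm from the base axis. Payload 7 kg.
Tool frame: the origin (TCP) lies at the very end of the fingers, on their centre line; the grasp point (between the pads) lies 19 mm behind it; z points along the fingers, y is the direction in which the jaws open and shut (so a half turn about z gives the same grasp; the last joint's range is limited). The gripper opens to 88 mm and grips with 3 to 60 N. Pads are 19 mm wide; open, the fingers measure 130 mm over their backs; the gripper's body (78 mm by 193 mm) begins 47 mm behind the grasp point.
Start: joints at [1.621, 0.359, 0.012, 0, -1.224, -0.288], TCP at [159.017, 655.979, 226.561] pointing down, gripper open.
Joint ranges: [-3.07, 3.07], [-1.43, 2.12], [-1.02, 1.25], [-3.03, 1.67], [-3.05, -0], [-3.03, 3.03]. Speed limits (rad/s): [2.39, 2.39, 3.01, 3.14, 3.14, 3.14].

### API

Orientations are given as a unit quaternion [x, y, z, w].
In Python, from plant import bot gives the robot as it stands. Calls block until the motion is done:
- bot.move_ptp(position, orientation): joint-space move of the TCP to a pose.
- bot.line_to(position, velocity=150, ori=None): straight line of the TCP; ori=None keeps the orientation; velocity is the mean speed in mm/s.
- bot.move_joints(angles): joint-space move.
- bot.move_gripper(opening, force=None): finger opening in mm; force is the grip in N (None keeps the last); returns when the fingers have stopped.
- bot.pause(seconds).
- bot.solve_ik(position, orientation): joint angles nearest the present ones, or None.
- bot.read_state(): the state.
- bot.camera(name): name is "scene" or "top" or "wrist"; returns the picture (420x560x3 uint8, red, green, blue); there is no depth.
- bot.get_calibration(name): a dict with "fx", "fy", "cx", "cy" (pixels), "distortion" ([k1, k2, p1, p2, k3] as OpenCV has them; the pictures are not rectified), "view" (4x4, takes a point from world to camera coordinates); the wrist camera has in their place "T_tool_cam" (4x4, takes a point from camera to tool coordinates, whose origin is the TCP and whose axes are the flange's). Camera axes: x right, y up, looking along -z (the intrinsics and any distortion apply to the point x, -y, -z); pixel columns grow to the right and rows downward; lengths in mm; the calibration is good to about 2 mm. A picture is of the moment at which its call begins: read the wrist's pose just before it. get_calibration takes no time and is no camera call.
A pose or a line that the arm cannot do raises bot.Unreachable and nothing moves.
- bot.close_job(): hands the job in, once; it reports no verdict.
The state is a dict: "t": time; "joint_pos": joint angles; "qvel": joint speeds; "tau": joint torques, N m; "tcp_pos": TCP position; "eef_rot": TCP orientation; "contact_force": force on the tool from outside, world axes, zero at the start; "moment": the same for the moment, N m; "width": finger opening in mm.
Only numpy, scipy, OpenCV 4.12 (cv2) and the standard library are available. Lean on these libraries where they do the work, as an engineer would, in place of code of your own. Each camera call takes 0.05 s, during which the arm holds its last target.

### The job

Bare grippers mark bronze, so pick up the coin tongs, close their rubber jaws round the rim of the largest round medal in the tray and lift it out of its seat. Finish while still holding it up in the tongs, level and still, at least 10 cm above the table so that its underside can be checked. The gripper must not touch the medal itself; leave the other two pieces in their seats and the things round about where they are.

Things in the scene. Friction and masses are not known exactly. Their poses are not given: they have to be found in the camera images.
- tongs: Coin tongs: two sprung steel arms on a knuckle pin, lying on the table, 200 mm long, 33 mm high, 105 g. Origin on the centre line, on the table, under the middle of the black ribbed finger rests; +x runs along the tongs to the jaws, z up. The pin (19 mm across) is at x = -90 mm. The arms are sprung open: about 4 N on each rest starts to close them, about 7 N is needed at the medal's size.
- tongs_grip (a point): Where to grip the tongs: midway between the two finger rests, 20 mm above the tongs' underside. The rests face outward to the tongs' +y and -y, each 48 mm long in x (-24 to +24) and 19 mm high (z = 10.5 to 29.5 above the underside), 58 mm apart over their outer faces when free. Squeezed to about 54 mm the tongs can be carried with the jaws still open; closed on the 45 mm medal they are about 44 mm apart.
- tongs_jaws (a point): Centre of a 45 mm disc gripped in the jaws, at their underside; 82 mm ahead of the grip in the tongs' x. Each jaw is a shallow rubber-lined V, 33 mm long, rubber 12 mm high upward from the tongs' underside, steel behind it to 28 mm. Free, each jaw stands 13 mm off the rim of a centred 45 mm disc (88 mm over their backs); each 1 mm less over the rests moves each jaw about 0.95 mm inward.
- tongs_left (a joint): Closing angle of each arm of the tongs, rad: 0 = free (fully open), about 0.076 when closed on the 45 mm medal, 0.12 = fully shut. Both arms always turn equally.
- tray: Fixed wooden tray, 264 mm along its y, 92 mm along its x, 18 mm high, level grey felt top with three round seats (48 mm across, 2.5 mm deep) at y = +84, 0 and -84 mm, x = 0. Origin at the centre of its underside, its -x side faces the robot.
- medal: The largest round medal: bronze, 45 mm across, 9 mm thick, about 90 g, wreath and open book on its top face; lies in one of the three seats and stands 6.5 mm proud of the felt. Origin at the centre of its underside, z up.
- small_medal: Smaller round bronze medal, 33 mm across, 8 mm thick, in another seat; leave it. Origin at the centre of its underside.
- plaquette: Square bronze plaquette, 32 mm, 8 mm thick, in the remaining seat; leave it. Origin at the centre of its underside.
- tape_measure: Bystander: pocket tape measure, 33x78x60 mm. Origin under its middle.
- eraser: Bystander: white eraser in a sleeve, 23x62x13 mm. Origin under its middle.
- dropper_bottle: Bystander: brown dropper bottle, 34 mm across, 110 mm high, behind the work. Origin under its middle.
- note_pad: Bystander: block of notes, 70x70x16 mm, left of the tray. Origin under its middle.
- pen_blue: Bystander: ball pen, 142 mm long, right of the tongs. Origin under its middle.

How it is judged (in metres and radians):
On the way, in this order (a step that is already met when the one before it is completed fails the run):
1. the tongs are lifted clear of the table in the gripper, the medal still in its seat (contact force between the fingers and tongs above 1 N and contact force between tongs and medal below 0.2 N and height (world z) of tongs above 0.012 m and distance of medal from where it was at the start of the episode below 0.006 m), for 0.2 s.
2. the jaws are closed on the medal's rim (contact force between tongs and medal above 1 N and value of joint tongs_left above 0.06 rad and horizontal distance between medal and tongs between 0.07 and 0.096 m), for 0.2 s.
At the end, for the whole second after the job is handed in: The gripper still holds the tongs and their jaws hold the large medal by its rim, its underside more than 9 cm above the table, within 20 degrees of level and still (under 3 cm/s); the other two pieces are in their seats (moved less than 1 cm) (height (world z) of medal above 0.09 m and angle between medal's own z axis and vertical below 0.35 rad and contact force between tongs and medal above 1 N and value of joint tongs_left above 0.06 rad and contact force between the fingers and tongs above 1 N and height (world z) of tongs above 0.06 m and x of medal in the frame of tongs between 0.07 and 0.096 m and linear speed of medal below 0.03 m/s and distance of each of small_medal, plaquette from where it was at the start of the episode below 0.01 m and angle between each of small_medal, plaquette's own z axis and vertical below 0.1 rad); the arm keeps its last pose, push and grip.
It fails at once if the gripper or arm touches the medal (contact force between any of the fingers, the arm and medal above 0.3 N).
It fails at once if the other pieces are shifted out of their seats (distance of any of small_medal, plaquette from where it was at the start of the episode above 0.012 m).
It fails at once if a bystander is disturbed (distance of any of tape_measure, eraser, dropper_bottle, note_pad, pen_blue from where it was at the start of the episode above 0.03 m).
It also fails if it takes over 38 s, if anything falls off the work surface, if the arm or the gripper's body presses on something with over 40 N, if the wrist force passes 120 N, or if a joint passes its speed limit or range.

## Working session

There is one attempt and no reset: what is moved stays moved. The work goes in short steps, each a Python script; the robot and the scene stay as the last script left them, time stands still between calls to the robot, and variables do not carry over. Pictures are saved under pics/ and viewed, and the job is handed in when it is done.

```bash
ls; mkdir -p pics; python3 - <<'E'
from plant import bot
import cv2,json
s=bot.read_state();print(s['t'],s['tcp_pos'],s['eef_rot'],s['width'])
for n in("scene","top","wrist"):
    cv2.imwrite(f'pics/{n}0.png',bot.camera(n)[:,:,::-1])
    print(n,bot.get_calibration(n))
E
```

```text
pics
0.0 [158.91949847 655.50617929 225.62702146] [ 9.92931949e-01 -1.18682149e-01 -2.08122634e-05  8.31496142e-04] 87.72554545516233
scene {'fx': 455.49341380873864, 'fy': 455.49341380873864, 'cx': 280.5481537574612, 'cy': 200.37971966037443, 'distortion': array([0.02922257, 0.        , 0.        , 0.        , 0.        ]), 'view': array([[ 7.98255496e-01, -6.02255552e-01, -8.74148478e-03,
        -4.57046348e+02],
       [ 4.06583515e-01,  5.28082242e-01,  7.45532689e-01,
        -2.73684626e+02],
       [-4.44384979e-01, -5.98679710e-01,  6.66411731e-01,
        -1.22295708e+03],
       [ 0.00000000e+00,  0.00000000e+00,  0.00000000e+00,
         1.00000000e+00]])}
top {'fx': 442.8515096570414, 'fy': 442.8515096570414, 'cx': 287.56479318987783, 'cy': 209.38413731373873, 'distortion': array([-0.12780122,  0.        ,  0.        ,  0.        ,  0.        ]), 'view': array([[-5.20936002e-03, -9.99980969e-01, -3.30503828e-03,
        -2.96292526e+00],
       [ 9.91142488e-01, -5.60185216e-03,  1.32684546e-01,
        -5.76795890e+02],
       [-1.32700535e-01, -2.58456229e-03,  9.91152808e-01,
        -1.26101471e+03],
       [ 0.00000000e+00,  0.00000000e+00,  0.00000000e+00,
         1.00000000e+00]])}
wrist {'fx': 321.8821325828837, 'fy': 321.8821325828837, 'cx': 278.5097916712161, 'cy': 213.48816005191898, 'distortion': array([-0.01800408,  0.        ,  0.        ,  0.        ,  0.        ]), 'T_tool_cam': array([[-1.81568106e-04,  9.64031229e-01,  2.65788933e-01,
         7.07069085e+01],
       [ 9.99999878e-01,  5.29964387e-05,  4.90907805e-04,
         1.76886865e-01],
       [ 4.59164588e-04,  2.65788990e-01, -9.64031121e-01,
        -1.57380062e+02],
       [ 0.00000000e+00,  0.00000000e+00,  0.00000000e+00,
         1.00000000e+00]])}
```

View pics/top0.png

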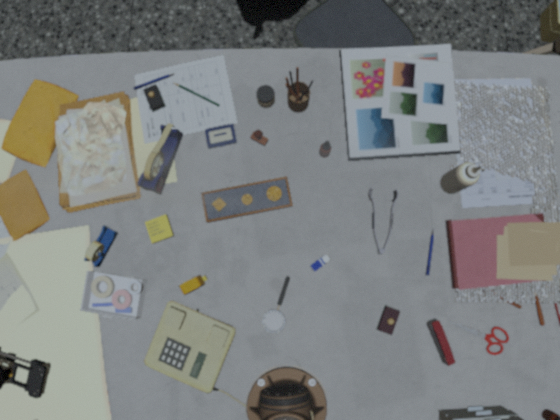

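View pics/scene0.png

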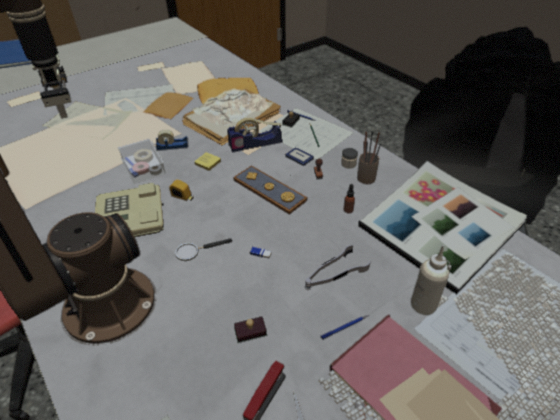

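View pics/wrist0.png

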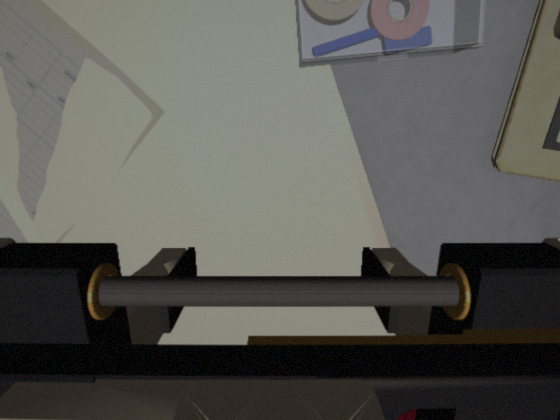

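```bash
cat > h.py <<'E'
import numpy as np,cv2
from scipy.spatial.transform import Rotation as R
def cam(bot,name,state=None):
    c=bot.get_calibration(name)
    if 'view' in c: V=np.array(c['view']); Twc=np.linalg.inv(V)
    else:
        T=np.eye(4);T[:3,:3]=R.from_quat(state['eef_rot']).as_matrix();T[:3,3]=state['tcp_pos']
        Twc=T@np.array(c['T_tool_cam'])
    K=np.array([[c['fx'],0,c['cx']],[0,c['fy'],c['cy']],[0,0,1]])
    return K,np.array(c['distortion']),Twc
def ray(C,uv):
    K,d,T=C
    p=cv2.undistortPoints(np.array(uv,float).reshape(-1,1,2),K,d).reshape(-1,2)
    D=np.c_[p[:,0],-p[:,1],-np.ones(len(p))]@T[:3,:3].T
    return T[:3,3],D/np.linalg.norm(D,axis=1,keepdims=True)
def onplane(C,uv,z):
    o,D=ray(C,uv); return o+D*((z-o[2])/D[:,2])[:,None]
def proj(C,P):
    K,d,T=C; V=np.linalg.inv(T); Q=np.atleast_2d(P)@V[:3,:3].T+V[:3,3]
    Q=Q*[1,-1,-1]
    return cv2.projectPoints(Q,np.zeros(3),np.zeros(3),K,d)[0].reshape(-1,2)
def tri(Cs,uvs):
    A=np.zeros((3,3));b=np.zeros(3);L=[]
    for C,uv in zip(Cs,uvs):
        o,D=ray(C,[uv]);D=D[0];M=np.eye(3)-np.outer(D,D);A+=M;b+=M@o;L.append(M)
    x=np.linalg.solve(A,b)
    return x,[np.linalg.norm(M@(x-ray(C,[uv])[0])) for M,C,uv in zip(L,Cs,uvs)]
E
python3 - <<'E'
from plant import bot
from h import *
t=cv2.imread('pics/top0.png');s=cv2.imread('pics/scene0.png')
f=lambda i:np.clip(i.astype(float)*2,0,255).astype('uint8')
cv2.imwrite('pics/topz.png',f(cv2.resize(t[160:280,190:450],None,fx=3,fy=3,interpolation=2)))
cv2.imwrite('pics/scenez.png',f(cv2.resize(s[150:300,225:395],None,fx=4,fy=4,interpolation=2)))
C=cam(bot,'top')
print(onplane(C,[(247,199),(219,204),(247,200),(274,193)],24.5)); print(onplane(C,[(379,250),(371,192),(395,192)],20))
E
```

```text
[[610.53664201 114.64803465  24.5       ]
 [595.98849643 198.29125069  24.5       ]
 [607.52127095 114.62547694  24.5       ]
 [628.15710593  34.13414237  24.5       ]]
[[ 456.52078849 -275.82866841   20.        ]
 [ 630.51832879 -257.00126188   20.        ]
 [ 630.25918605 -330.0514327    20.        ]]
```

View pics/topz.png

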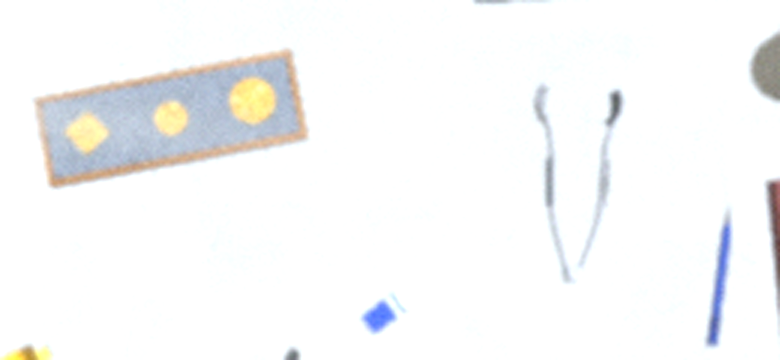

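View pics/scenez.png

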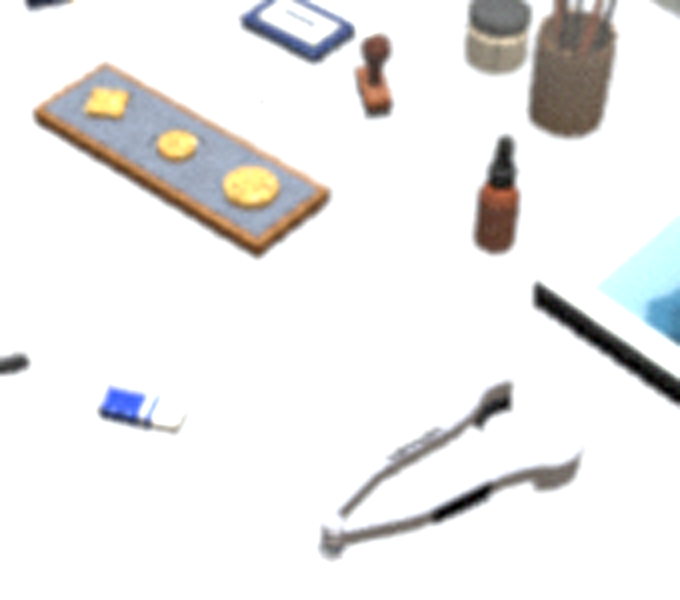

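```bash
cat >> h.py <<'E'
def q(yaw): return (R.from_euler('z',yaw)*R.from_quat([1,0,0,0])).as_quat()
def shot(bot,name,gain=2.0):
    import pickle
    s=bot.read_state(); im=bot.camera('wrist')[:,:,::-1]
    pickle.dump((s,im),open(f'pics/{name}.pkl','wb'))
    cv2.imwrite(f'pics/{name}.png',np.clip(im.astype(float)*gain,0,255).astype('uint8'))
    print(name,s['t'],s['tcp_pos'],s['eef_rot']); return s,im
def load(name):
    import pickle; return pickle.load(open(f'pics/{name}.pkl','rb'))
E
python3 - <<'E'
from plant import bot
from h import *
a=np.radians(-6)
for p in [(450,-235,230),(450,-315,230),(545,-288,120)]: print(bot.solve_ik(p,q(a)))
bot.move_ptp((450,-235,230),q(a)); bot.pause(.2); shot(bot,'w1')
bot.line_to((450,-315,230),150); bot.pause(.2); shot(bot,'w2')
print(bot.read_state()['t'])
E
```

```text
[-0.09384002  0.07884445 -0.34458906  0.         -1.14736282  1.55991659]
[-0.25403558  0.14999074 -0.26191333  0.         -1.15889226  1.72011215]
[-0.16973377  0.34965312 -0.26133618  0.         -0.95980703  1.63581034]
w1 3.625 [ 450.18983907 -234.74058003  229.94145009] [ 9.98644340e-01 -5.20526502e-02 -6.65815796e-05  9.54685719e-06]
w2 4.5583 [ 450.0964297  -314.30609586  230.22143295] [ 9.98653551e-01 -5.18753025e-02  1.97218385e-04 -3.55443413e-07]
4.6083
```

View pics/w1.png

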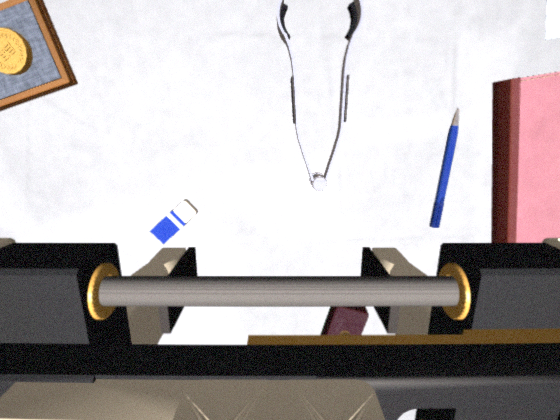

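View pics/w2.png

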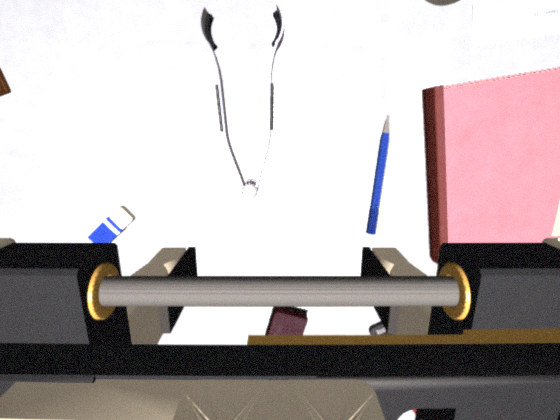

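Wrist 1 shows the pin near (319,181) and the rests at about (294,100) and (347,98). In wrist 2 the pin is near (250,187) and the rests are at (219,107) and (271,106). I'll extract these more precisely.

```bash
python3 - <<'E'
from h import *
_,a=load('w1');_,b=load('w2')
f=lambda i:np.clip(i.astype(float)*1.2,0,255).astype('uint8')
A=f(cv2.resize(a[0:200,265:375],None,fx=3,fy=3,interpolation=2));B=f(cv2.resize(b[0:200,190:300],None,fx=3,fy=3,interpolation=2))
cv2.imwrite('pics/wz.png',np.hstack([A,B]))
E
```

```text
(no output)
```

View pics/wz.png

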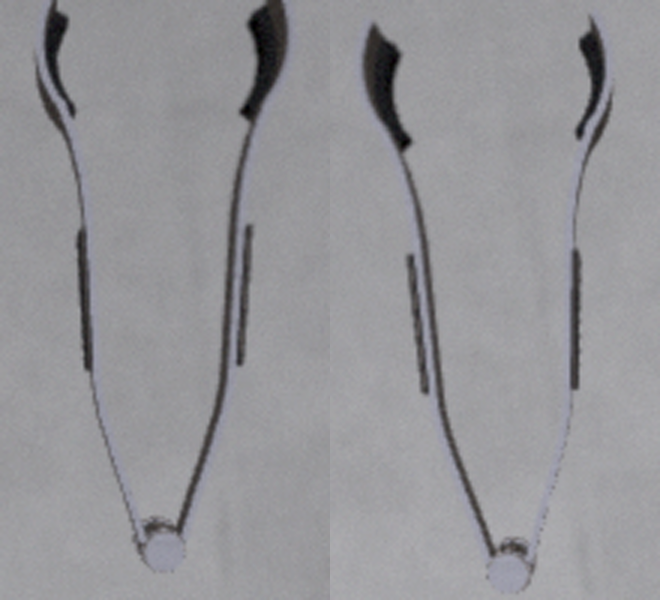

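```bash
python3 - <<'E'
from plant import bot
from h import *
C1=cam(bot,'wrist',load('w1')[0]);C2=cam(bot,'wrist',load('w2')[0])
A=dict(pin=(163,550),lf=(81,230),lb=(88,370),rf=(250,225),rb=(239,363))
B=dict(pin=(178,572),lf=(80,255),lb=(95,392),rf=(247,250),rb=(245,388))
P={}
for k in A:
    x,r=tri([C1,C2],[(265+(A[k][0]+.0)/3-.33,A[k][1]/3-.33),(190+B[k][0]/3-.33,B[k][1]/3-.33)]);P[k]=x;print(k,x.round(1),np.round(r,2))
m=sum(P[k] for k in('lf','lb','rf','rb'))/4;d=m-P['pin'];print('grip',m,'len',np.hypot(*d[:2]),'yaw',np.degrees(np.arctan2(d[1],d[0])))
ry=P['lf']+P['lb']-P['rf']-P['rb'];print('yaw from rests',np.degrees(np.arctan2(-ry[0],ry[1])),np.hypot(*ry[:2])/2)
E
```

```text
pin [ 452.7 -280.8   28.6] [0.09 0.09]
lf [ 567.9 -260.8   26.5] [0.12 0.12]
lb [ 521.  -258.9   25.6] [0.31 0.31]
rf [ 563.3 -319.2   27.5] [0.05 0.05]
rb [ 517.3 -313.3   25.5] [0.26 0.26]
grip [ 542.37954005 -288.02936213   26.26935419] len 89.92185399126367 yaw -4.6151571360307315
yaw from rests -4.219201660402403 56.563610348760996
```

```bash
python3 - <<'E'
from plant import bot
from h import *
a=np.radians(-4.4)
bot.move_ptp((542.4,-288,70),q(a))
bot.line_to((542.4,-288,3),100); bot.pause(.1)
s=bot.read_state();print(s['t'],s['tcp_pos'],s['contact_force'],s['width'])
bot.move_gripper(54,20); bot.pause(.1)
s=bot.read_state();print(s['t'],s['tcp_pos'],s['contact_force'],s['width'])
shot(bot,'w3')
E
```

```text
6.3 [ 543.07002145 -288.17148023    3.94356057] [-6.88172009e-05 -3.88914883e-02 -7.83003783e-02] 87.35894394728946
7.175 [ 542.62898904 -288.04027246    3.11735159] [0.99717689 0.27235168 1.90500311] 54.12557007765176
w3 7.175 [ 542.62898904 -288.04027246    3.11735159] [ 9.99264502e-01 -3.83459969e-02  1.92932533e-04  4.42081369e-05]
```

View pics/w3.png

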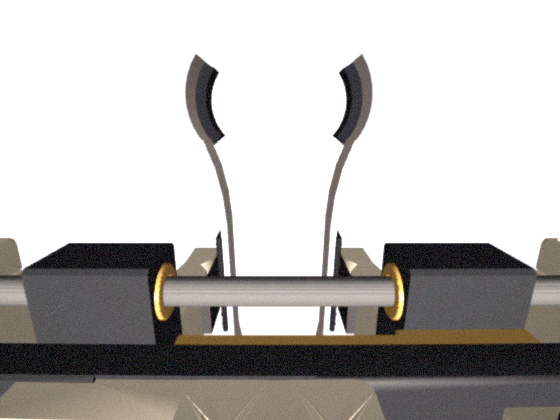

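```bash
python3 - <<'E'
from plant import bot
from h import *
a=np.radians(-4.4)
bot.line_to((542.4,-288,130),150); 
s=bot.read_state();print(s['t'],s['tcp_pos'],s['contact_force'],s['width'])
y=np.radians(11);u=np.array([np.cos(y),np.sin(y)]);v=np.array([-u[1],u[0]])
m=np.array([628,34.]);p=m-95*u
for o,n in((-28,'w4'),(28,'w5')):
    t=(*(p+o*v),130)
    bot.move_ptp(t,q(y)) if n=='w4' else bot.line_to(t,120)
    bot.pause(.2);shot(bot,n,1.6)
s=bot.read_state();print(s['t'],s['width'],s['contact_force'])
E
```

```text
8.225 [ 541.6365677  -287.73285874  128.91466703] [-0.62914477  0.0624489  -2.01638865] 54.12807783577158
w4 9.5 [540.15980075 -12.76576522 129.80124965] [ 9.95489235e-01  9.48743395e-02 -1.92127992e-04  8.06097665e-05]
w5 10.3667 [529.4546328   42.79446287 129.96307621] [ 9.95430856e-01  9.54851143e-02 -5.44805962e-05  3.32361869e-05]
10.4167 54.003725349742616 [-0.12692179 -0.14796173 -0.32340775]
```

View pics/w4.png

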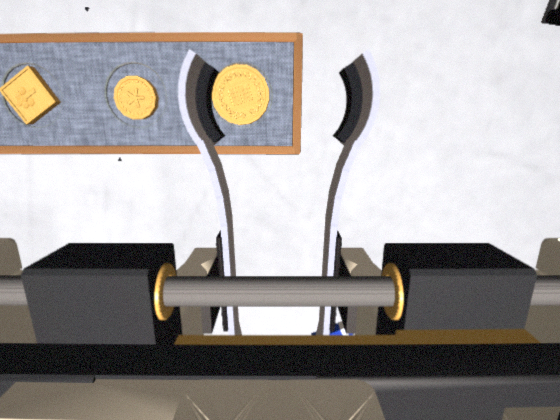

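View pics/w5.png

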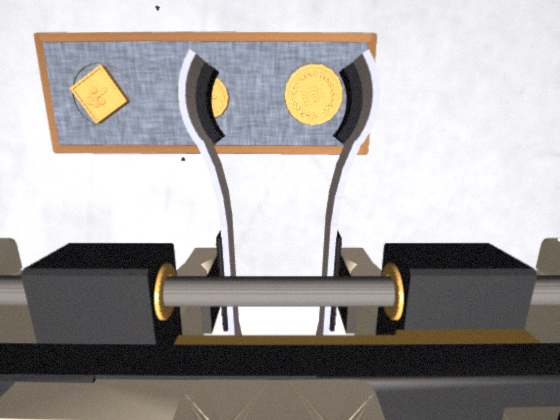

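```bash
python3 - <<'E'
from plant import bot
from h import *
uv=[];Cs=[]
for n in('w4','w5'):
    s,im=load(n);C=cam(bot,'wrist',s);Cs.append(C)
    hsv=cv2.cvtColor(im,cv2.COLOR_BGR2HSV)
    m=((hsv[...,0]>12)&(hsv[...,0]<32)&(hsv[...,1]>110)&(hsv[...,2]>60)).astype('uint8')
    m[150:]=0;m=cv2.morphologyEx(m,cv2.MORPH_CLOSE,np.ones((5,5)));m=cv2.morphologyEx(m,cv2.MORPH_OPEN,np.ones((5,5)))
    for c in cv2.findContours(m,0,1)[0]:
        if cv2.contourArea(c)<300: continue
        x,y,w,h=cv2.boundingRect(c)
        e=cv2.fitEllipse(cv2.convexHull(c))
        P=onplane(C,c.reshape(-1,2),24.5); (cc,r)=cv2.minEnclosingCircle(P[:,:2].astype('float32'))
        print(n,(x,y,w,h),np.round(e[0],1),np.round(e[1],1),'plane24.5',np.round(cc,1),'r',round(r,1))
        if 40<w and x>200 and h>40: uv.append(e[0])
    cv2.imwrite(f'pics/m_{n}.png',m*255)
print(uv);print(tri(Cs,uv))
C=cam(bot,'top');C3=cam(bot,'scene')
t=cv2.imread('pics/top0.png');hsv=cv2.cvtColor(t,cv2.COLOR_BGR2HSV);mm=((hsv[...,0]>10)&(hsv[...,0]<30)&(hsv[...,1]>120)).astype('uint8');mm[:183]=0;mm[203:]=0;mm[:,:262]=0;mm[:,284:]=0
M=cv2.moments(mm,True);print('top',M['m00'],M['m10']/M['m00'],M['m01']/M['m00'],onplane(C,[(M['m10']/M['m00'],M['m01']/M['m00'])],24.5))
# tray right edge corners
for n,pts in(('w4',[(301,34),(300,154)]),('w5',[(35,34),(376,34),(54,153),(368,153)])):
    print(n,onplane(cam(bot,'wrist',load(n)[0]),pts,18).round(1))
# jaws pixel -> tool frame of rubber, w5
for n in('w5',):
  s,_=load(n);
  P=onplane(cam(bot,'wrist',s),[(193,52),(209,140),(365,54),(352,140)],130+19-22+28)
  Rm=R.from_quat(s['eef_rot']).as_matrix();print((P-s['tcp_pos'])@Rm)
E
```

```text
w4 (114, 76, 44, 43) [135.4  97.1] [40.6 46.1] plane24.5 [609.1 113.5] r 16.9
w4 (0, 67, 57, 57) [27.9 94.8] [50.1 62.1] plane24.5 [595.1 196.7] r 22.1
w4 (211, 64, 58, 60) [240.   93.9] [57.4 60.4] plane24.5 [625.9  34.4] r 22.4
w4 (0, 33, 302, 117) [342.4  -4.3] [129.8 170.6] plane24.5 [614.6  99.4] r 120.0
w5 (211, 80, 18, 36) [218.6  97.9] [17.7 36.3] plane24.5 [609.6 107.8] r 13.1
w5 (72, 66, 55, 57) [98.9 94. ] [47.6 61.8] plane24.5 [595.1 197.5] r 21.4
w5 (285, 64, 57, 60) [313.2  93.9] [56.9 60.6] plane24.5 [626.1  34.6] r 22.2
w5 (35, 33, 341, 117) [311.6 258.4] [369.  813.2] plane24.5 [611.7 115.6] r 133.2
[(239.99288940429688, 93.89326477050781), (313.2256774902344, 93.92922973632812)]
(array([626.71963638,  34.50923087,  23.01632887]), [np.float64(0.008852837952856178), np.float64(0.008852837953025593)])
top 63.0 274.1904761904762 191.93650793650792 [[631.37147004  33.56303847  24.5       ]]
w4 [[678.   -3.3  18. ]
 [590.1 -21.   18. ]]
w5 [[630.2 252.   18. ]
 [678.4  -3.3  18. ]
 [541.7 236.   18. ]
 [590.9 -20.4  18. ]]
[[ 97.32989574 -32.38291122 -25.0499043 ]
 [ 64.87549873 -28.1195635  -25.04594046]
 [ 96.6179206   32.43894442 -25.0462078 ]
 [ 64.86957999  29.35247216 -25.04273488]]
```

```bash
python3 - <<'E'
from h import *
a=load('w3')[1];b=load('w5')[1]
f=lambda i,g:np.clip(cv2.resize(i[35:160,165:395],None,fx=3,fy=3,interpolation=2).astype(float)*g,0,255).astype('uint8')
A=f(a,1.2);B=f(b,1.4)
cv2.imwrite('pics/cmp.png',np.vstack([A[:300],B[:300]]))
E
```

```text
(no output)
```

View pics/cmp.png

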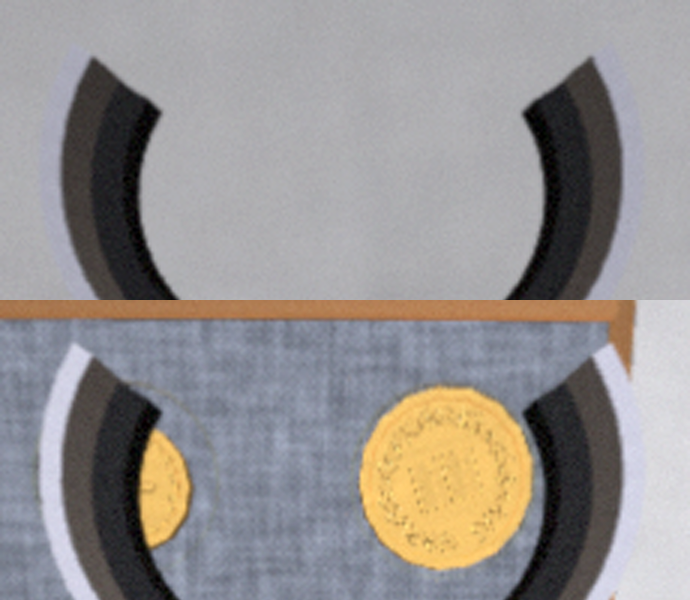

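```bash
python3 - <<'E'
from plant import bot
from h import *
y=np.radians(11.1);u=np.array([np.cos(y),np.sin(y)])
p=np.array([626.1,34.4])-81.5*u
bot.line_to((*p,60),120,ori=q(y)); bot.pause(.1)
shot(bot,'w6',1.6);s=bot.read_state();print(s['t'],s['contact_force'])
E
```

```text
w6 11.3 [546.60757873  19.06249623  60.86498923] [ 9.95293421e-01  9.69043146e-02  7.31696402e-04 -1.56886970e-04]
11.35 [-0.54876181  0.70412201 -0.96271763]
```

View pics/w6.png

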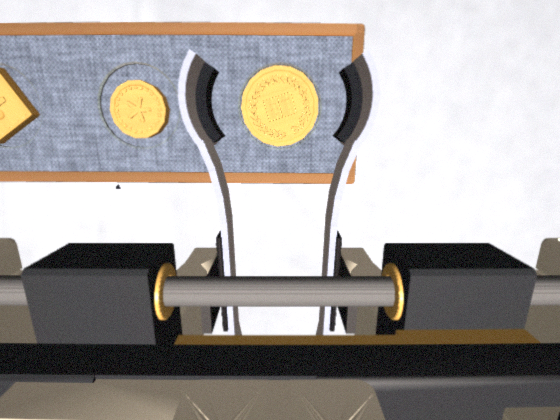

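```bash
python3 - <<'E'
from plant import bot
from h import *
y=np.radians(11.1);u=np.array([np.cos(y),np.sin(y)])
p=np.array([626.1,34.4])-81.5*u
bot.line_to((*p,23),60,ori=q(y)); bot.pause(.4)
shot(bot,'w7',1.6);s=bot.read_state();print(s['t'],s['contact_force'],s['moment'])
E
```

```text
w7 12.5167 [546.19564103  18.72110615  23.20788513] [ 9.95313297e-01  9.67026527e-02  1.86163534e-04 -5.59625452e-05]
12.5667 [-0.38445334 -0.23038638 -0.66015766] [-0.02304289 -0.0069348  -0.05110511]
```

View pics/w7.png

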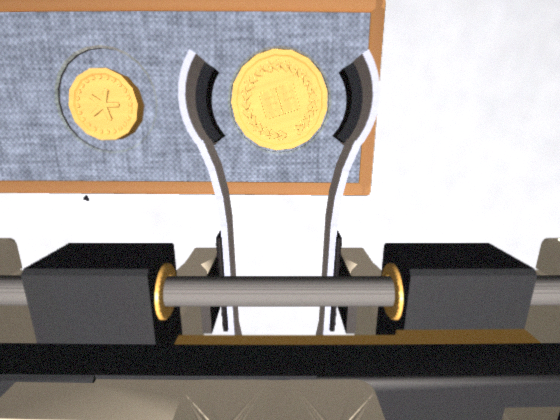

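The jaws straddle the medal, centre about (279,100), with no contact load. I'm closing them now.

```bash
python3 - <<'E'
from plant import bot
from h import *
bot.move_gripper(40,35); bot.pause(.5)
shot(bot,'w8',1.6);s=bot.read_state();print(s['t'],s['tcp_pos'],s['contact_force'],s['width'])
E
```

```text
w8 13.4333 [546.11364219  18.70874512  22.98913402] [ 9.95310960e-01  9.67268984e-02 -1.47937940e-05  8.04843063e-06]
13.4833 [546.12601926  18.70480341  22.99760875] [-0.43506463  0.06853399 -0.42602607] 43.36084212884201
```

View pics/w8.png

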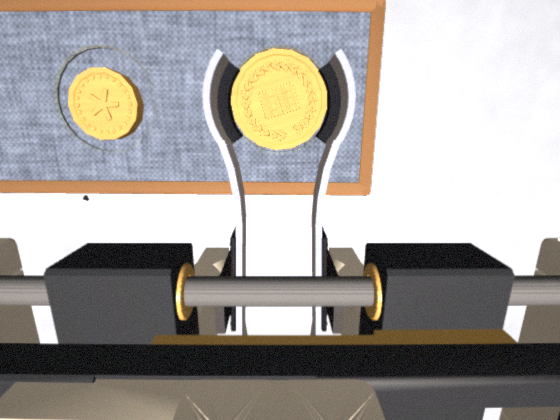

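```bash
python3 - <<'E'
from plant import bot
from h import *
s=bot.read_state();x,y=546.1,18.7
bot.line_to((x,y,45),40); bot.pause(.2); shot(bot,'w9',1.6);s=bot.read_state();print(s['contact_force'],s['width'])
bot.line_to((x,y,150),70); bot.pause(.6)
shot(bot,'w10',1.6);s=bot.read_state();print(s['t'],s['contact_force'],s['moment'],s['width'])
for n in('scene',):
    im=bot.camera(n)[:,:,::-1];cv2.imwrite('pics/scene1.png',np.clip(cv2.resize(im[130:310,190:390],None,fx=3,fy=3,interpolation=2).astype(float)*1.8,0,255).astype('uint8'))
E
```

```text
w9 14.3833 [545.91375278  18.64241219  44.72730741] [ 9.95314209e-01  9.66931094e-02 -2.54866439e-04  5.98394054e-05]
[-0.11896228  0.24203899 -1.72964666] 43.03435539534008
w10 16.6833 [546.12018195  18.71676703 150.01887524] [ 9.95312951e-01  9.67064036e-02  2.96924256e-05 -5.15415427e-06]
16.7333 [ 0.57586077 -0.52649754 -1.84195813] [0.00533753 0.00511019 0.00977553] 43.545890065562105
```

View pics/w10.png

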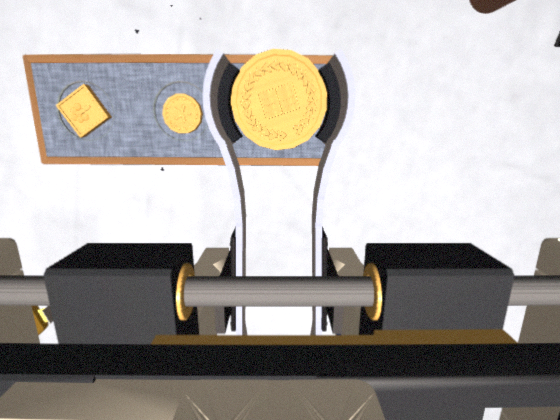

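View pics/scene1.png

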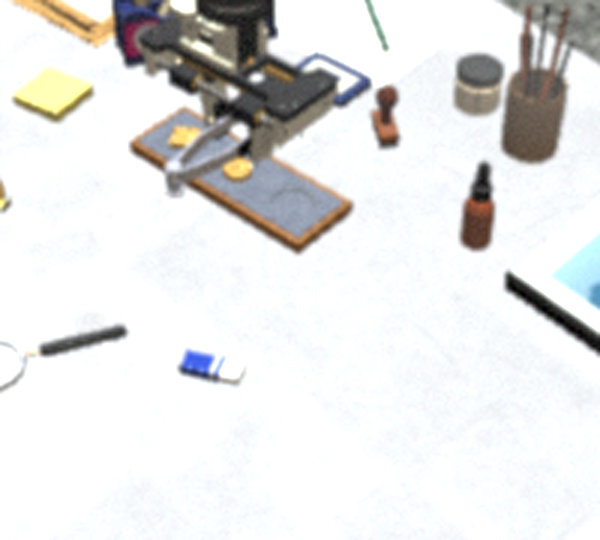

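The seat is empty and the medal sits in the jaws at about (279,100), the same pixels as at closing. One last check on pieces and stillness before I hand in.

```bash
python3 - <<'E'
from plant import bot
from h import *
s0,_=shot(bot,'w11',1.6)
for n in('w8','w10','w11'):
    s,im=load(n);C=cam(bot,'wrist',s)
    hsv=cv2.cvtColor(im,cv2.COLOR_BGR2HSV)
    m=((hsv[...,0]>12)&(hsv[...,0]<32)&(hsv[...,1]>110)&(hsv[...,2]>60)).astype('uint8')
    m[152:]=0;m=cv2.morphologyEx(m,cv2.MORPH_OPEN,np.ones((5,5)))
    for c in cv2.findContours(m,0,1)[0]:
        if cv2.contourArea(c)<500: continue
        e=cv2.fitEllipse(cv2.convexHull(c))
        P=onplane(C,c.reshape(-1,2),24.5);print(n,np.round(e[0],1),np.round(e[1],1),np.round(cv2.minEnclosingCircle(P[:,:2].astype('float32'))[0],1))
print(s0['t'],np.abs(s0['qvel']).max(),s0['width'])
bot.close_job()
E
```

```text
w11 16.7833 [546.09795634  18.72079124 150.00313995] [ 9.95309337e-01  9.67435961e-02  1.08556812e-05 -7.83006809e-06]
w8 [104.8 103.4] [68.3 78.3] [609.  113.1]
w8 [278.7  98.4] [ 96.9 100.6] [625.9  34.5]
w8 [189.8 -10.4] [377.4 556.6] [628.4  73.7]
w10 [182.  113.2] [37.4 40.6] [609.2 114.2]
w10 [ 83.  110.1] [45.3 53.2] [595.7 197. ]
w10 [278.9  93.6] [105.8 112.6] [642.7  38.6]
w11 [182.  113.3] [37.4 40.4] [609.2 114.2]
w11 [ 82.8 110. ] [47.3 50.3] [595.7 197. ]
w11 [278.7  94.3] [104.5 116.1] [642.3  37.3]
16.7833 0.0009203229709847238 43.32915152055338
the job is handed in; nothing more can be done
```

The job is handed in, with the large medal held up level and still in the tongs. `close_job` gives no verdict, so the result rests on my own checks below. It took 16.8 s of the 38 s allowed.

I gripped the tongs at 54 mm over the rests and lifted them clear. I then lowered the open jaws round the medal without touching it, closed with 35 N (the fingers stopped at about 43 mm) and raised it straight up.

**Last checks**
- **Height:** the TCP is at z = 150 mm, which puts the medal's underside at about 142 mm by geometry.
- **Hold:** the medal looks unchanged in the jaws between closing and the final pictures. The one exception is a 4 px shift in its fitted centre. I put that down to the colour mask also catching the tray edge behind it.
- **Stillness:** joint speeds were below 0.001 rad/s.
- **Other pieces:** the small medal and plaquette measured within about 1 mm of where they were before I closed the jaws.
- **Bystanders:** the eraser and dropper bottle look undisturbed in the scene picture. I did not measure any of the bystanders, and the other three were not checked after the lift.

**Measurements that disagreed**
- Triangulated heights came out 1.5–4 mm lower than the stated sizes.
- The top camera put the medal about 5 mm further out in x than the wrist camera. I used the wrist camera, which also agreed with the tray's corners.

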